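# Stack the nested bins over a reagent bottle

## Robot

A 6-joint arm with a two-finger parallel gripper is mounted at the origin on a cart in front of the work surface, level with it; the furniture and walls round the work are solid. World frame = base frame: x ahead of the robot, y to its left, z up, the work surface at z = 0. Lengths are in m, angles in rad, forces in N, time in s.
With the tool pointing down it reaches from about 0.4 to 0.925 m from the base axis. Payload 12.5 kg.
Tool frame: the origin (TCP) lies midway between the tips of the shut fingers; the grasp point (between the pads) lies 19 mm behind it (arm.grasp_offset is the z of the grasp point in the tool frame, in m); z points along the fingers, y is the line along which they close (so a half turn about z gives the same grasp; the last joint's range is limited). The gripper opens to 95 mm and grips with 3 to 60 N. Pads are 20 mm wide; open, the fingers measure 119 mm over their backs; the gripper's body (75 mm by 180 mm) begins 59 mm behind the grasp point.
Start: joints at [1.166, 0.491, 1.559, -0, 1.092, -0.106], TCP at [0.184, 0.597, 0.215] pointing down, gripper open.
Joint ranges: [-3.1, 3.1], [-0.84, 2.19], [0.05, 2.79], [-1.13, 4.28], [0.06, 2.93], [-2.69, 2.69]. Speed limits (rad/s): [2.22, 2.22, 2.79, 3.14, 3.14, 3.14].

## Interface

Orientations are given as a unit quaternion [w, x, y, z].
In Python, from rig import status, vision, close_job, arm gives the robot as it stands.
- The arm moves only by the tool send_rows, never from a script. Its argument "plan" is a list of rows, each a list of 7 numbers: the opening, from 0 (shut) to 1 (fully open), then the shift along the world's x, y, z in mm, then the turn, a rotation vector about the world's x, y, z in rad. A call has 1 to 12 rows; each row is the pose to reach, as a shift and turn from the pose commanded when the call began; what a row does not reach only later rows make up. A row lasts 1/12 s, in which the tool goes at most 41.7 mm and 7.16 degrees, less where a joint would pass 70% of its speed; a pose out of reach is approached as far as the arm can. A call with a gripper value outside its range is refused whole. The fingers move at their own pace and stop on an object; "grip_force" is the grip in N (left out, the last holds). Time passes only in rows, so rows that repeat a pose let the fingers close. It gives the time, the measured TCP pose, the force, the opening and the grip force at its end, in the units of the state.
- status.get_state(): the state, without advancing time (a new reading comes with each control period).
- vision.get_image(name): name is "scene" or "side" or "wrist"; returns a dict with "color" (400x640x3 uint8, blue, green, red), "mtx" (3x3 intrinsics, pixels), "origin" and "orientation" of the camera in the world; the wrist camera has in their place "T_tool_cam" (4x4, takes a point from camera to tool coordinates, whose origin is the TCP and whose axes are the flange's). Camera axes: x right, y up, looking along -z (the intrinsics and any distortion apply to the point x, -y, -z); pixel columns grow to the right and rows downward; lengths in m; the calibration is good to about 2 mm. A picture is of the moment at which its call begins: read the wrist's pose just before it. There is no depth.
- close_job(): hands the job in; it is judged then, once.
The state is a dict: "time_s": time; "joints": joint angles; "joint_vel": joint speeds; "joint_torque": joint torques, N m; "eef_pos": TCP position; "tool_rot": TCP orientation; "ft_force": force on the tool from outside, world axes, zero at the start; "wrist_torque": the same for the moment, N m; "finger_gap": finger opening in m; "finger_force": force on a finger pad.
Only numpy, scipy, OpenCV 4.12 (cv2) and the standard library are available. Lean on these libraries where they do the work, as an engineer would, in place of code of your own. Each camera call takes 0.05 s, during which the arm holds its last target. There are 200 camera calls.

## Task

Two identical stack-nest bins are nested one inside the other. Lift the upper bin out and put it aside on the worktop, stand the short round bottle upright on the floor of the lower bin, near its middle, and then put the upper bin back on top turned half a turn (card ends opposite), so that it rests level on the ledges over the bottle instead of nesting down onto it. Don't let it press hard on the bottle, don't tip the bottle over, and leave the tall bottle, the beaker and the timer where they are.

Things in the scene. Friction and masses are not known exactly. Their poses are not given: they have to be found in the camera images.
- bin_lower: Lower grey stack-nest bin, loose, 145 (x) x 66 (y) x 86 high, 0.25 kg, long axis within 35 deg of straight ahead. Origin: centre of underside, z up. Grip across the 66 mm width on the upright rim band (z 68 to 86), mid-length. Floor 3 thick, inside 112 x 49 up to z 46; there a shoulder widens it to 137 x 58. Ledges inside both ends, tops at z 74. Rim flares 2 a side as lead-in.
- bin_upper: Upper bin, loose, same shape and axes. Starts nested in the lower one, facing the same way, origin 46 above the lower's, 2.5 play, nothing holds it: lift straight up. Put on turned half a turn about the vertical, its feet land on the ledges: origin 74 above the lower's and over it within the 2.5 play; its lowest 12 mm (132 x 53) then lie inside the lower's rim (137 x 58).
- upper_card_end (a point): Middle of the upper bin's +x end, 72.5 out from its origin, 43 up. This end carries a white card (40 x 16) outside below the rim band, and ONE wide foot outside below (y -11 to 11); the -x end has TWO feet (|y| 14.5 to 25.5). Feet span |x| 58 to 66, z 0 to 43.
- lower_card_end (a point): The same point on the lower bin, whose card and feet are alike. Inside this +x end are TWO ledges (|y| 14.5 to 29), inside the -x end ONE in the middle (y -11 to 11), |x| 60.5 to the end wall, so feet pass between ledges when the bins face the same way and land on them when turned.
- bottle: Short white round bottle with screw cap, 33 diameter x 66 high, 50 g, upright, right of the bins (a fixed tall microscope stands right of y = -0.05 m); origin: centre of its underside, z up. Standing in the bin its top is 69 up, 5 below the stacked bin. Grip across its diameter 25 to 50 above its underside; over the bin let the fingers close along the bin's length, where there is room.
- tall_bottle: Bystander: taller bottle with a dropper top, 38 diameter x 111 high, at the far left; origin at the centre of its underside.
- beaker: Bystander: small clear beaker, 45 diameter x 58 high, at the far side near the middle, behind free worktop (x under 0.69 m); origin at the centre of its underside.
- timer: Bystander: flat timer, 58 x 62 x 20, near the left front edge; origin at the centre of its underside.
Not all that is in view belongs to the job. Leave any blue look-alike of the bottle alone.

How it is judged:
By the outcome, as a careful person would: the job done as asked, in the order asked, and still so for the second after the job is handed in, with the robot touching nothing.
It also fails if it takes over 72 s, if anything falls off the work surface, if the arm or the gripper's body presses on something with over 40 N, if the wrist force passes 120 N, or if a joint passes its speed limit or range.

## Working session

There is one attempt and no reset: what is moved stays moved. The work goes in short steps, Python scripts to look and compute and a tool call to move; the robot and the scene stay as the last step left them, time stands still between calls to the robot, and variables do not carry over. Pictures are saved under pics/ and viewed, at most 10 in all, crops included, and the job is handed in when it is done.

Besides the shell and the picture viewer there is one more tool, called after "Request:" in YAML: its name, and indented under it one key for each argument. send_rows: Moves the arm, as the interface text tells. Its arguments: {"type":"object","properties":{"plan":{"type":"array","items":{"type":"array","items":{"type":"number"}}},"grip_force":{"type":"number"}},"required":["plan"]}

```bash
mkdir -p pics; cat > h.py <<'E'
import numpy as np, cv2
from rig import status, vision, arm
from scipy.spatial.transform import Rotation as R
def q(o): return R.from_quat([o[1],o[2],o[3],o[0]])
def cam(name):
    s=status.get_state(); d=vision.get_image(name)
    if 'T_tool_cam' in d:
        T=np.array(d['T_tool_cam']); Rt=q(s['tool_rot']).as_matrix()
        Rc=Rt@T[:3,:3]; o=np.array(s['eef_pos'])+Rt@T[:3,3]
    else: Rc=q(d['orientation']).as_matrix(); o=np.array(d['origin'])
    return d['color'],np.array(d['mtx']),Rc,o,d
def pt(c,u,v,z):
    _,K,Rc,o,_=c
    r=np.linalg.inv(K)@[u,v,1]; r=Rc@(r*[1,-1,-1]); return o+r*(z-o[2])/r[2]
def proj(c,P):
    _,K,Rc,o,_=c
    p=(np.atleast_2d(P)-o)@Rc*[1,-1,-1]; p=p@K.T; return p[:,:2]/p[:,2:]
import pickle
def shot(name,fn):
    c=cam(name); cv2.imwrite('pics/'+fn+'.png',c[0]); pickle.dump(c,open('pics/'+fn+'.pkl','wb')); return c
def load(fn): return pickle.load(open('pics/'+fn+'.pkl','rb'))
E
python3 - <<'E'
from h import *
a=shot('scene','s0'); b=shot('side','d0'); w=shot('wrist','w0')
for c in (a,b,w): print(c[1].tolist(),c[3],c[2].tolist(),[k for k in c[4] if k!='color'], c[4].get('dist'))
cv2.imwrite('pics/both.png',np.vstack([cv2.resize(a[0],(800,500))]))
print(status.get_state(), arm.grasp_offset)
E
```

```text
[[363.08481352037, 0.0, 323.10660830494544], [0.0, 363.08481352037, 203.7772665735066], [0.0, 0.0, 1.0]] [ 0.10205803 -0.25917893  0.67672509] [[0.7209082495117889, 0.4634448318944091, -0.515276802870274], [-0.6928834394748951, 0.4973020371019838, -0.5221141859743486], [0.014277082590216428, 0.7334231873104231, 0.6796223901757006]] ['mtx', 'origin', 'orientation'] None
[[417.4142846295063, 0.0, 311.86081703548916], [0.0, 417.4142846295063, 201.1394644295183], [0.0, 0.0, 1.0]] [0.57717618 0.91065088 0.67617605] [[-0.9992035396365929, -0.005582440067684666, 0.03951104580487032], [0.034007770194912725, -0.6371221660867229, 0.7700122187649573], [0.020874816024910432, 0.7707426171192645, 0.6368045698737355]] ['mtx', 'origin', 'orientation'] None
[[315.8759203599327, 0.0, 317.4200156091988], [0.0, 315.8759203599327, 199.98921455907836], [0.0, 0.0, 1.0]] [0.11924654 0.61747943 0.38622643] [[0.2933989002833162, -0.927353062671245, -0.23223561842835833], [0.9559899941089565, 0.28449176191261993, 0.07174655787848068], [-0.00046526991917824836, -0.2430652886738757, 0.9700098190048321]] ['mtx', 'T_tool_cam'] None
{'time_s': 0.15, 'joints': array([ 1.16639685e+00,  4.91401447e-01,  1.55932433e+00, -4.10762888e-06,
        1.09165234e+00, -1.05592586e-01]), 'joint_vel': array([-0.00100691, -0.00111415, -0.00173557, -0.00109447,  0.00145115,
       -0.00146179]), 'joint_torque': array([ 1.87727237e-03, -6.12897921e+01, -2.58274841e+01,  6.92665111e-02,
        4.73240437e-02, -4.30425803e-05]), 'eef_pos': array([0.18389444, 0.59715417, 0.21420306]), 'tool_rot': array([-9.73003484e-05,  1.48847303e-01,  9.88860115e-01, -3.80493333e-04]), 'ft_force': array([-0.745044  ,  0.05314875, -0.07124134]), 'wrist_torque': array([-0.00012943, -0.01652957,  0.02912207]), 'finger_force': 0.0, 'finger_gap': 0.09503382513146992} -0.0188
```

View pics/s0.png

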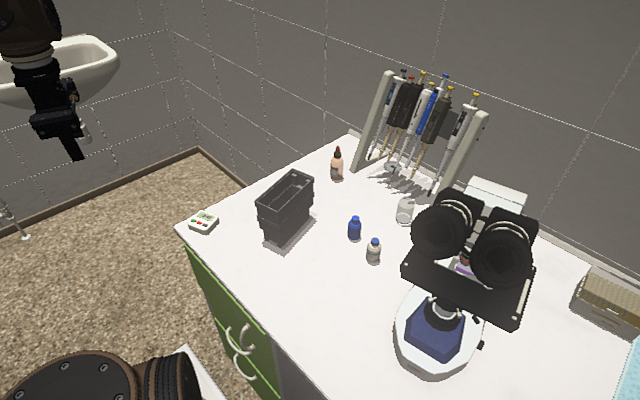

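View pics/d0.png

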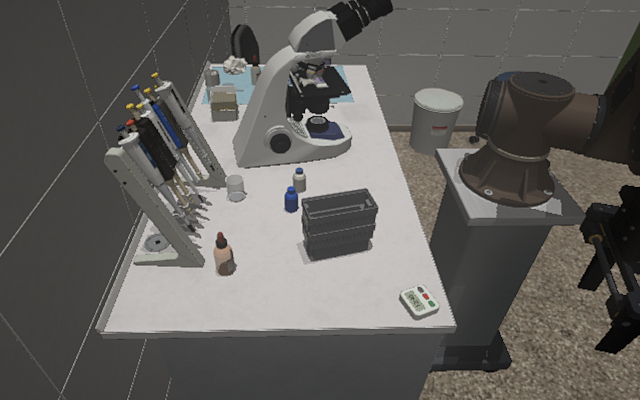

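The scene view shows the nested bins at (285,207), the white bottle at (374,250), the blue look-alike at (355,228), the beaker at (405,210), the tall bottle at (337,163) and the timer at (203,222). The side view has the bins at (338,222), the bottle at (299,180) and the blue one at (291,200).

```bash
python3 - <<'E'
from h import *
a=load('s0')[0]; b=load('d0')[0]
A=cv2.resize(a[160:260,245:395],None,fx=4,fy=4,interpolation=cv2.INTER_CUBIC) # 600x400
B=cv2.resize(b[160:270,270:390],None,fx=5,fy=5,interpolation=cv2.INTER_CUBIC) #600x550
A=np.clip(A.astype(float)*1.6,0,255).astype(np.uint8);B=np.clip(B.astype(float)*1.6,0,255).astype(np.uint8)
cv2.imwrite('pics/cA.png',A);cv2.imwrite('pics/cB.png',B)
E
```

```text
(no output)
```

View pics/cA.png

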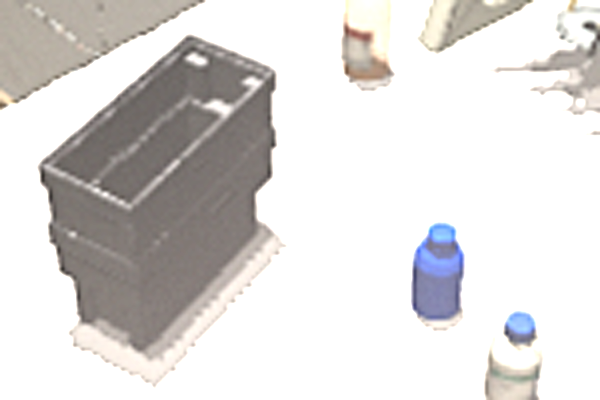

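View pics/cB.png

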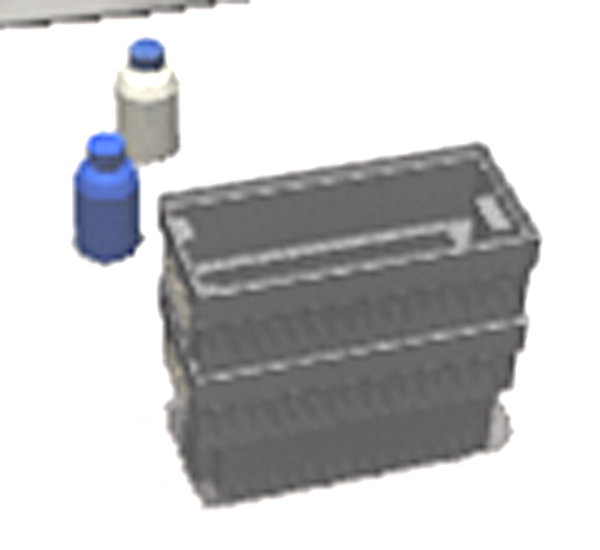

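In the scene crop, the rim corners are at (42,167), (130,208), (273,73) and (190,38). The two ledges are at the far end, so the card end faces away from the robot. The side crop agrees: one ledge at the near end, and the cards are visible at the far (left) end. The bottle cap is at A(520,320) and B(147,47).

```bash
cat > fit.py <<'E'
from h import *
from scipy.optimize import least_squares
def fitbin(obs,z,p0,dims=(145,66)):
    # obs: list of (cam, {(sx,sy):(u,v)})
    def f(p):
        c,s=np.cos(p[2]),np.sin(p[2]); r=[]
        for cm,d in obs:
            for (sx,sy),uv in d.items():
                l=np.array([sx*dims[0]/2e3,sy*dims[1]/2e3])
                P=[p[0]+c*l[0]-s*l[1],p[1]+s*l[0]+c*l[1],z]
                r+=list((proj(cm,P)[0]-uv)); 
        return np.array(r)
    o=least_squares(f,p0,loss='soft_l1'); return o.x,f(o.x).round(1)
E
python3 - <<'E'
from fit import *
a=load('s0');b=load('d0')
A=lambda u,v:(u/4+245-.4,v/4+160-.4); B=lambda u,v:(u/5+270-.4,v/5+160-.4)
oa=(a,{(-1,1):A(42,167),(-1,-1):A(130,208),(1,-1):A(273,73),(1,1):A(190,38)})
ob=(b,{(1,1):B(207,296),(-1,1):B(540,240),(-1,-1):B(485,148),(1,-1):B(163,200)})
for o in ([oa,ob],[oa],[ob]): print(*fitbin(o,.132,[.6,.2,0]))
for c,uv in ((a,A(520,318)),(b,B(147,45))): print('cap',pt(c,*uv,.066))
print('blue',pt(a,*A(441,230),.066),pt(b,*B(106,138),.066))
print('bk',pt(a,405,202,.058),pt(b,235,182,.058))
print('tall',pt(a,337,178,0)); print('timer',pt(a,203,222,.02))
E
```

```text
[0.48634166 0.25764647 0.24837279] [-2.  -0.4 -0.1  0.5  0.9 -1.1 -0.8 -1.5 -0.8  0.3  1.4 -0.8  0.2 -1.7
 -0.8 -1.2]
[0.48603848 0.25540254 0.24364314] [-1.6  0.   0.2  1.1  1.5 -0.6 -0.2 -1. ]
[0.48623969 0.2601287  0.2494068 ] [-0.7  1.2  1.7 -0.   0.4 -1.  -0.8 -0.4]
cap [0.56884307 0.04699391 0.066     ]
cap [0.56749553 0.04328248 0.066     ]
blue [0.58810067 0.12467719 0.066     ] [0.58785993 0.12016336 0.066     ]
bk [0.72752684 0.07948537 0.058     ] [0.72446406 0.08803932 0.058     ]
tall [0.72347791 0.3138265  0.        ]
timer [0.33295016 0.40228421 0.02      ]
```

Request:
send_rows:
  plan:
    - [1,25,-30,10,0,0,0.05]
    - [1,55,-60,20,0,0,0.1]
    - [1,85,-90,30,0,0,0.15]
    - [1,115,-125,40,0,0,0.2]
    - [1,145,-160,50,0,0,0.27]
    - [1,175,-195,60,0,0,0.34]
    - [1,205,-230,70,0,0,0.4]
    - [1,235,-265,80,0,0,0.46]
    - [1,262,-295,85,0,0,0.5]
    - [1,285,-322,86,0,0,0.53]
    - [1,298,-336,86,0,0,0.546]
    - [1,302,-340,86,0,0,0.546]

```text
time_s: 1.15
eef_pos: [0.4892, 0.2533, 0.3009]
tool_rot: [0.001, -0.122, 0.993, -0.0]
ft_force: [0.8, -0.2, -0.5]
finger_gap: 0.095
finger_force: 0.0
```

```bash
python3 - <<'E'
from h import *
w=shot('wrist','w1'); s=status.get_state(); print(s['time_s'],s['eef_pos'],s['tool_rot'],s['joints'].round(3),s['ft_force'],w[3])
a=load('s0');b=load('d0')
print('left edge',pt(b,120,327,0),pt(b,440,327,0),'front',pt(a,178,232,0),pt(a,250,327,0))
cv2.imwrite('pics/w1e.png',np.clip(w[0].astype(float)*1.5,0,255).astype(np.uint8))
E
```

```text
1.2 [0.48839202 0.2543503  0.30046833] [ 1.07289846e-04 -1.21296373e-01  9.92616308e-01 -2.09817263e-04] [ 0.36   0.306  1.622 -0.     1.214 -1.453] [-0.41031525 -0.63712083 -0.56765448] [0.42335671 0.23713802 0.47290694]
left edge [ 9.01451943e-01  4.53964468e-01 -1.11022302e-16] [0.30713763 0.46592595 0.        ] front [0.27630619 0.43398401 0.        ] [2.56700211e-01 9.89099464e-02 1.11022302e-16]
```

View pics/w1e.png

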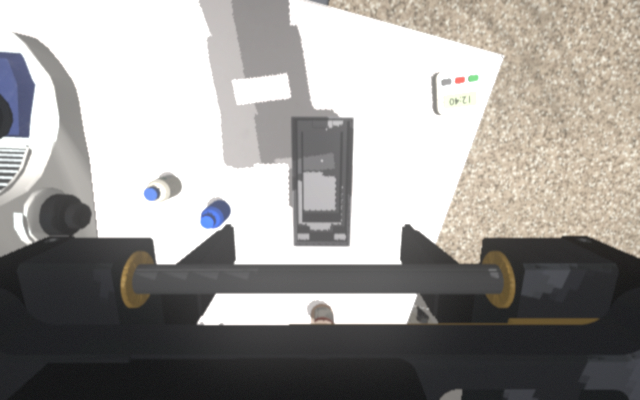

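The wrist view shows the upper bin rim with corners at about (292,118), (353,118), (350,245) and (295,245). The bottle cap is at (152,193), the timer is at top right, and the table's left edge leaves room at y of about 0.38.

```bash
python3 - <<'E'
from fit import *
w=load('w1')
o=(w,{(-1,-1):(292,118),(-1,1):(353,118),(1,1):(350,245.5),(1,-1):(295,245.5)})
print(*fitbin([o],.132,[.6,.2,0]))
a=load('s0');b=load('d0')
A=lambda u,v:(u/4+245-.4,v/4+160-.4); B=lambda u,v:(u/5+270-.4,v/5+160-.4)
oa=(a,{(-1,1):A(42,167),(-1,-1):A(130,208),(1,-1):A(273,73),(1,1):A(190,38)})
ob=(b,{(1,1):B(207,296),(-1,1):B(540,240),(-1,-1):B(485,148),(1,-1):B(163,200)})
p=fitbin([oa,ob,o],.132,[.6,.2,0]);print(*p)
print('cap',pt(w,151,193,.066))
c=np.clip(w[0].astype(float)*2.5,0,255).astype(np.uint8)[95:265,270:375]
cv2.imwrite('pics/w1c.png',cv2.resize(c,None,fx=3.4,fy=3.4,interpolation=cv2.INTER_CUBIC))
E
```

```text
[0.489247   0.25926067 0.24887031] [-1.1 -0.7  1.2 -0.9  1.   1.3 -1.1  1.4]
[0.48818502 0.25895634 0.24728743] [-1.7 -1.1  0.1 -0.2  1.1 -1.7 -0.6 -2.  -1.8  0.7  0.6 -0.3 -0.6 -1.3
 -1.7 -0.9 -1.  -1.8  1.3 -1.9  0.9  0.4 -1.2  0.5]
cap [0.56714316 0.04629044 0.066     ]
```

View pics/w1c.png

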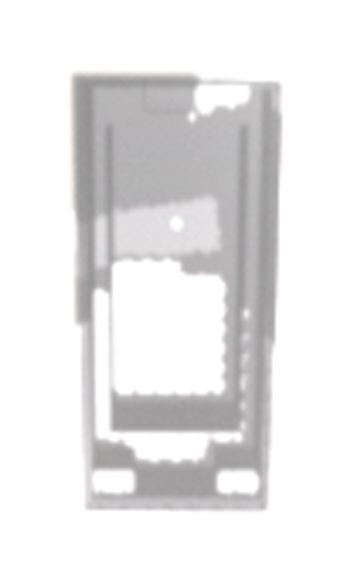

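The enlarged crop shows one ledge at the near end (top) and two at the far end, so the card end faces far. I'll descend and grip.

Request:
send_rows:
  plan:
    - [1,2,2,-15,0,0,0]
    - [1,2,2,-40,0,0,0]
    - [1,2,2,-70,0,0,0]
    - [1,2,2,-100,0,0,0]
    - [1,2,2,-130,0,0,0]
    - [1,2,2,-155,0,0,0]
    - [1,2,2,-175,0,0,0]
    - [1,2,2,-188,0,0,0]
    - [1,2,2,-194,0,0,0]
    - [1,2,2,-196,0,0,0]
    - [1,2,2,-196,0,0,0]
    - [1,2,2,-196,0,0,0]
  grip_force: 20

```text
time_s: 2.2
eef_pos: [0.4881, 0.2598, 0.1054]
tool_rot: [0.0, -0.123, 0.992, 0.0]
ft_force: [0.3, 0.2, -0.1]
finger_gap: 0.0949
finger_force: 0.0
```

Request:
send_rows:
  plan:
    - [0.5,0,0,0,0,0,0]
    - [0.5,0,0,0,0,0,0]
    - [0.5,0,0,0,0,0,0]
    - [0.5,0,0,0,0,0,0]
    - [0.5,0,0,0,0,0,0]
    - [0.5,0,0,0,0,0,0]
    - [0.5,0,0,0,0,0,0]
    - [0.5,0,0,0,0,0,0]

```text
time_s: 2.87
eef_pos: [0.4881, 0.2593, 0.1048]
tool_rot: [0.0, -0.123, 0.992, 0.0]
ft_force: [0.1, -1.0, 3.4]
finger_gap: 0.0659
finger_force: 20.0
```

Request:
send_rows:
  plan:
    - [0.5,0,0,3,0,0,0]
    - [0.5,0,0,8,0,0,0]
    - [0.5,0,0,15,0,0,0]
    - [0.5,0,0,25,0,0,0]
    - [0.5,0,0,36,0,0,0]
    - [0.5,0,0,48,0,0,0]
    - [0.5,0,0,60,0,0,0]
    - [0.5,0,0,72,0,0,0]
    - [0.5,0,0,82,0,0,0]
    - [0.5,0,0,88,0,0,0]
    - [0.5,0,0,90,0,0,0]
    - [0.5,0,0,90,0,0,0]

```text
time_s: 3.87
eef_pos: [0.488, 0.2594, 0.1951]
tool_rot: [0.0, -0.123, 0.992, 0.0]
ft_force: [-0.6, -0.4, -2.3]
finger_gap: 0.0656
finger_force: 20.0
```

```bash
python3 - <<'E'
from h import *
a=shot('scene','s1')[0];b=shot('side','d1')[0]
A=cv2.resize(a[130:260,225:395],None,fx=2.35,fy=2.35); B=cv2.resize(b[120:270,250:400],None,fx=2.66,fy=2.66)
h=max(A.shape[0],B.shape[0]); M=np.zeros((h,A.shape[1]+B.shape[1],3),np.uint8); M[:A.shape[0],:A.shape[1]]=A; M[:B.shape[0],A.shape[1]:]=B
cv2.imwrite('pics/m1.png',np.clip(M*1.6,0,255).astype(np.uint8)); print(M.shape)
E
```

```text
(399, 799, 3)
```

View pics/m1.png

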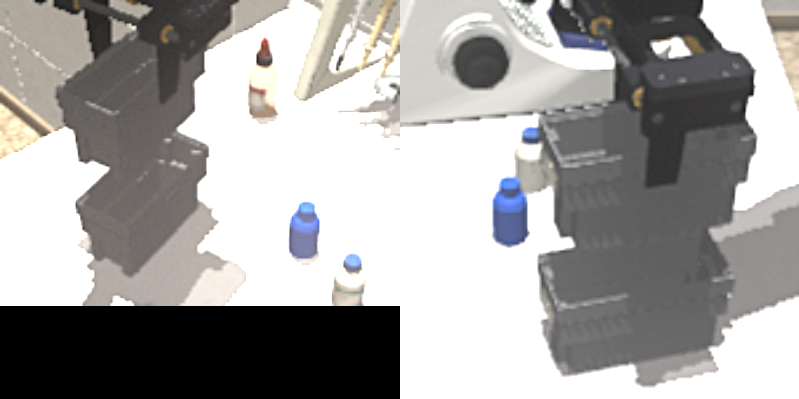

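The upper bin is lifted clear and level, and the lower bin is still standing. I'll carry it aside to the left and make the half turn on the way.

Request:
send_rows:
  plan:
    - [0.5,0,4,0,0,0,-0.04]
    - [0.5,1,12,0,0,0,-0.12]
    - [0.5,2,24,0,0,0,-0.23]
    - [0.5,3,38,0,0,0,-0.35]
    - [0.5,5,52,0,0,0,-0.47]
    - [0.5,6,66,0,0,0,-0.59]
    - [0.5,7,80,0,0,0,-0.71]
    - [0.5,9,94,0,0,0,-0.83]
    - [0.5,10,106,0,0,0,-0.95]
    - [0.5,11,116,0,0,0,-1.07]
    - [0.5,12,123,0,0,0,-1.19]
    - [0.5,12,126,0,0,0,-1.31]

```text
time_s: 4.97
eef_pos: [0.4998, 0.3861, 0.1935]
tool_rot: [-0.0, 0.509, 0.861, -0.001]
ft_force: [-0.6, -0.6, -2.2]
finger_gap: 0.0658
finger_force: 20.0
```

Request:
send_rows:
  plan:
    - [0.5,0,0,0,0,0,-0.12]
    - [0.5,0,0,0,0,0,-0.24]
    - [0.5,0,0,0,0,0,-0.36]
    - [0.5,0,0,0,0,0,-0.48]
    - [0.5,0,0,0,0,0,-0.6]
    - [0.5,0,0,0,0,0,-0.72]
    - [0.5,0,0,0,0,0,-0.84]
    - [0.5,0,0,0,0,0,-0.96]
    - [0.5,0,0,-3,0,0,-1.08]
    - [0.5,0,0,-8,0,0,-1.2]
    - [0.5,0,0,-15,0,0,-1.32]
    - [0.5,0,0,-22,0,0,-1.44]

```text
time_s: 5.97
eef_pos: [0.4997, 0.3852, 0.1716]
tool_rot: [0.0, 0.95, 0.311, -0.001]
ft_force: [0.2, 0.8, -3.0]
finger_gap: 0.0659
finger_force: 20.0
```

Request:
send_rows:
  plan:
    - [0.5,0,0,-8,0,0,-0.11]
    - [0.5,0,0,-18,0,0,-0.2]
    - [0.5,0,0,-30,0,0,-0.27]
    - [0.5,0,0,-44,0,0,-0.32]
    - [0.5,0,0,-58,0,0,-0.35]
    - [0.5,0,0,-72,0,0,-0.37]
    - [0.5,0,0,-84,0,0,-0.385]
    - [0.5,0,0,-94,0,0,-0.392]
    - [0.5,0,0,-101,0,0,-0.392]
    - [0.5,0,0,-106,0,0,-0.392]
    - [0.5,0,0,-109,0,0,-0.392]
    - [0.5,0,0,-111,0,0,-0.392]

```text
time_s: 6.97
eef_pos: [0.5001, 0.3854, 0.0615]
tool_rot: [0.0, 0.992, 0.123, 0.0]
ft_force: [0.3, -0.5, -2.8]
finger_gap: 0.066
finger_force: 20.0
```

Request:
send_rows:
  plan:
    - [0.5,0,0,-1,0,0,0]
    - [0.5,0,0,-2,0,0,0]
    - [0.5,0,0,-2.5,0,0,0]
    - [0.5,0,0,-2.5,0,0,0]

```text
time_s: 7.3
eef_pos: [0.5, 0.3854, 0.0594]
tool_rot: [-0.0, 0.992, 0.123, 0.0]
ft_force: [-1.0, -0.3, -2.6]
finger_gap: 0.0657
finger_force: 20.0
```

Request:
send_rows:
  plan:
    - [0.5,0,0,-0.5,0,0,0]
    - [0.5,0,0,-1,0,0,0]
    - [0.5,0,0,-1,0,0,0]
    - [0.5,0,0,-1,0,0,0]

```text
time_s: 7.63
eef_pos: [0.5002, 0.3855, 0.0589]
tool_rot: [-0.0, 0.992, 0.123, 0.0]
ft_force: [-1.3, -0.4, 5.5]
finger_gap: 0.066
finger_force: 20.0
```

Contact is felt at z = 0.059, so I'll release and rise.

Request:
send_rows:
  plan:
    - [1,0,0,0,0,0,0]
    - [1,0,0,0,0,0,0]
    - [1,0,0,0,0,0,0]
    - [1,0,0,0,0,0,0]
    - [1,0,0,0,0,0,0]
    - [1,0,0,10,0,0,0]
    - [1,0,0,30,0,0,0]
    - [1,0,0,60,0,0,0]
    - [1,0,0,95,0,0,0]
    - [1,0,0,130,0,0,0]
    - [1,0,0,165,0,0,0]
    - [1,0,0,200,0,0,0]

```text
time_s: 8.63
eef_pos: [0.4996, 0.3851, 0.2609]
tool_rot: [-0.0, 0.992, 0.123, 0.0]
ft_force: [0.6, -0.3, -0.1]
finger_gap: 0.0951
finger_force: 0.0
```

Request:
send_rows:
  plan:
    - [1,0,-5,10,0,0,0.12]
    - [1,0,-15,20,0,0,0.24]
    - [1,-1,-28,30,0,0,0.36]
    - [1,-2,-42,40,0,0,0.48]
    - [1,-3,-56,42,0,0,0.6]
    - [1,-4,-70,42,0,0,0.72]
    - [1,-5,-84,42,0,0,0.84]
    - [1,-5,-98,42,0,0,0.96]
    - [1,-5,-110,42,0,0,1.08]
    - [1,-5,-120,42,0,0,1.2]
    - [1,-5,-125,42,0,0,1.32]
    - [1,-5,-127,42,0,0,1.44]

```text
time_s: 9.63
eef_pos: [0.4948, 0.2575, 0.3011]
tool_rot: [0.0, 0.663, 0.749, 0.0]
ft_force: [-0.6, -0.6, 0.1]
finger_gap: 0.0953
finger_force: 0.0
```

Request:
send_rows:
  plan:
    - [1,0,0,0,0,0,0.08]
    - [1,0,0,0,0,0,0.131]
    - [1,0,0,0,0,0,0.131]
    - [1,0,0,0,0,0,0.131]

```text
time_s: 9.97
eef_pos: [0.4949, 0.2583, 0.3007]
tool_rot: [0.0, 0.615, 0.788, 0.0]
ft_force: [0.4, -0.2, 0.5]
finger_gap: 0.095
finger_force: 0.0
```

```bash
python3 - <<'E'
from h import *
w=shot('wrist','w2'); s=status.get_state(); print(s['time_s'],s['eef_pos'],s['tool_rot'],s['joints'].round(3)); shot('scene','s2'); shot('side','d2')
for y in ([-.072,-.035],[-.072,.035],[.072,.035],[.072,-.035]):
    c,sn=np.cos(.2475),np.sin(.2475); print(proj(w,[.488+c*y[0]-sn*y[1],.259+sn*y[0]+c*y[1],.086]).round(1))
cv2.imwrite('pics/w2e.png',np.clip(w[0][:300].astype(float)*2,0,255).astype(np.uint8))
E
```

```text
10.0167 [0.49488189 0.25832186 0.30059182] [1.39407310e-04 6.15405487e-01 7.88210644e-01 2.19455531e-04] [ 0.363  0.317  1.604 -0.     1.219  0.118]
[[254.9 203.1]]
[[252.1 147.2]]
[[370.9 147. ]]
[[368.7 202.9]]
```

View pics/w2e.png

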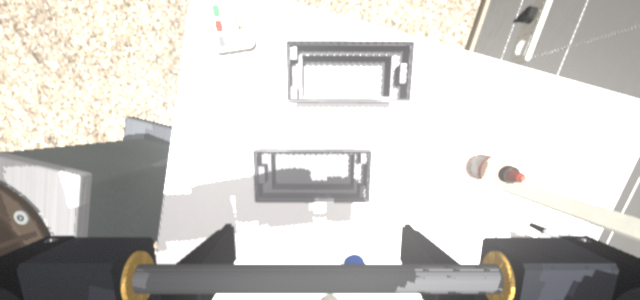

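The wrist view shows the lower bin at rows 150–203, columns 255–370, close to the prediction. The aside bin is upright at (350,72) with its single ledge at the right (far) end, so it is already half turned. I'll enlarge to refine both poses.

```bash
python3 - <<'E'
from h import *
w=load('w2')[0]
c=np.clip(w[35:215,240:420].astype(float)*1.5,0,255).astype(np.uint8)
cv2.imwrite('pics/w2c.png',cv2.resize(c,None,fx=3.33,fy=3.33,interpolation=cv2.INTER_CUBIC))
E
```

```text
(no output)
```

View pics/w2c.png

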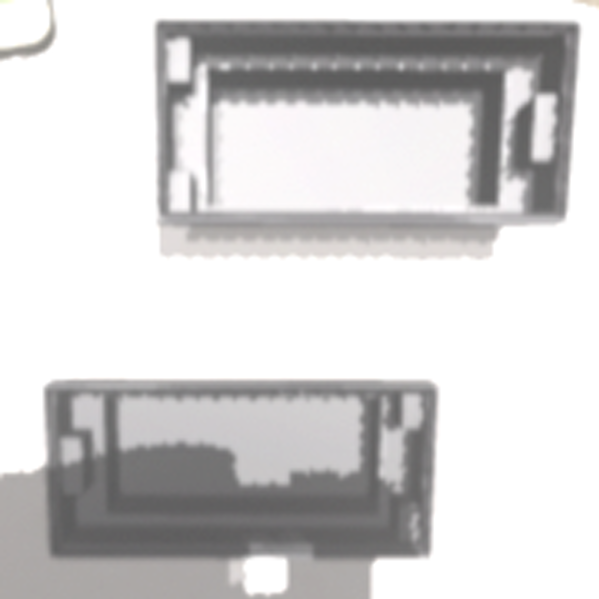

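```bash
python3 - <<'E'
from fit import *
w=load('w2'); C=lambda u,v:(u/3.333+240-.35,v/3.333+35-.35)
lo=(w,{(-1,1):C(47,382),(1,1):C(437,382),(1,-1):C(432,557),(-1,-1):C(49,557)})
up=(w,{(-1,1):C(156,21),(1,1):C(578,22),(1,-1):C(567,221),(-1,-1):C(159,219)})
print(*fitbin([lo],.086,[.5,.25,.2],(147,68)));print(*fitbin([up],.086,[.5,.4,.2],(147,68)))
E
```

```text
[0.48835332 0.25837793 0.24521306] [-2.6 -0.8  1.5 -0.7  0.7  1.1 -0.6  1. ]
[0.50112637 0.38592161 0.24258362] [-1.9 -1.4  2.6 -1.1  1.3  2.5 -1.6  2.7]
```

Request:
send_rows:
  plan:
    - [1,5,-15,0,0,0,0]
    - [1,14,-40,0,0,0,0]
    - [1,24,-70,-5,0,0,0]
    - [1,35,-102,-15,0,0,0]
    - [1,46,-134,-30,0,0,0]
    - [1,57,-164,-50,0,0,0]
    - [1,66,-188,-70,0,0,0]
    - [1,71,-204,-95,0,0,0]
    - [1,74,-212,-120,0,0,0]
    - [1,74,-212.5,-145,0,0,0]
    - [1,74,-212.5,-165,0,0,0]
    - [1,74,-212.5,-180,0,0,0]

```text
time_s: 11.12
eef_pos: [0.5685, 0.0455, 0.1183]
tool_rot: [-0.001, 0.615, 0.788, -0.001]
ft_force: [0.9, -0.5, -0.4]
finger_gap: 0.0955
finger_force: 0.0
```

```bash
python3 - <<'E'
from h import *
w=shot('wrist','w3'); s=status.get_state(); print(s['eef_pos'],s['tool_rot'],s['joints'].round(3))
print(proj(w,[[.569,.046,.066],[.569,.046,.05],[.588,.122,.066]]).round(1))
hsv=cv2.cvtColor(w[0],cv2.COLOR_BGR2HSV); m=cv2.inRange(hsv,(100,120,40),(125,255,255)); n,_,st,ce=cv2.connectedComponentsWithStats(m)
for i in range(1,n):
    if st[i,4]>80: print(st[i],ce[i].round(1),pt(w,*ce[i],.066).round(4), pt(w,*ce[i],.062).round(4))
E
```

```text
[0.56755651 0.04568649 0.11624948] [-0.00192731  0.61515242  0.78840463 -0.00138698] [-0.036  0.533  1.796  0.     0.817 -0.281]
[[317.8 215.2]
 [317.8 209.4]
 [371.5 119.1]]
[ 349   96   40   41 1194] [369.4 115.3] [0.5859 0.124  0.066 ] [0.5865 0.1243 0.062 ]
```

```bash
python3 - <<'E'
from h import *
w=load('w3'); I=w[0]; hsv=cv2.cvtColor(I,cv2.COLOR_BGR2HSV)
m=cv2.inRange(hsv,(95,60,20),(130,255,255)); n,_,st,ce=cv2.connectedComponentsWithStats(m)
for i in range(1,n):
    if st[i,4]>40: print(st[i],ce[i].round(1),pt(w,*ce[i],.064).round(4))
for v in range(140,260,8): print(v,' '.join('%3d'%x for x in I[v,270:370:5].mean(1)))
E
```

```text
[ 345   95   45   44 1539] [367.3 116.6] [0.5851 0.123  0.064 ]
[306 203  23  24 465] [316.9 214.6] [0.5684 0.0457 0.064 ]
140 203 202 204 204 204 204 204 204 204 204 204 204 202 202 202 194 114 114 116 187
148 203 203 204 204 202 203 202 202 201 202 201 202 202 203 202 202 203 203 202 201
156 202 202 203 204 203 203 203 204 203 203 201 201 204 206 217 220 210 204 204 203
164 203 203 203 203 202 202 202 204 203 203 202 203 203 203 204 203 203 203 202 219
172 111 113 122 131 151 191 201 203 203 201 201 201 203 203 203 202 203 202 201 203
180 109 109 110 109 110 111 109 110 117 135 142 190 201 202 203 203 201 201 203 203
188 108 108 109 109 109 109 109  89  91  95  93  91  91 175 201 203 113 110 111 111
196 108 108 108 107 109 108  88  99 104 110 109 106 100  95 109 110 110 110 110 111
204 108 106 107 107 107 107  97 107  69  60  60  83 108  97 109 109 109 109 109 109
212 106 107 107 107 107 107  97  73  64  65  65  66  96  92 111 200 113 109 109 109
220 106 107 107 107 106 106 104  79  63  63  64  64  94 111 202 201 113 108 109 109
228 106 105 106 106 106 106 107 107 105  95  97 107 107 188 199 200 108 108 108 108
236 106 106 106 105 106 106 107 106 106 106 106 105 169 198 200 199 109 108 108 107
244 105 106 105 106 106 105 105 106 106 107 108 120 134 124 110 113 106 107 106 107
252 137 137 137 129 114 105 106 105 105 106 106 144 194 197 186 187 110 129 124 111
```

The cap is confirmed at (0.568, 0.046), under the tool. Next I descend and grip the bottle.

Request:
send_rows:
  plan:
    - [1,0,0,-10,0,0,0]
    - [1,0,0,-28,0,0,0]
    - [1,0,0,-48,0,0,0]
    - [1,0,0,-68,0,0,0]
    - [1,0,0,-84,0,0,0]
    - [1,0,0,-94,0,0,0]
    - [1,0,0,-99,0,0,0]
    - [1,0,0,-101,0,0,0]
    - [1,0,0,-101,0,0,0]

```text
time_s: 11.92
eef_pos: [0.5693, 0.0459, 0.0195]
tool_rot: [0.0, 0.615, 0.789, 0.0]
ft_force: [-0.4, 0.5, 0.3]
finger_gap: 0.0949
finger_force: 0.0
```

Request:
send_rows:
  plan:
    - [0.2,0,0,0,0,0,0]
    - [0.2,0,0,0,0,0,0]
    - [0.2,0,0,0,0,0,0]
    - [0.2,0,0,0,0,0,0]
    - [0.2,0,0,0,0,0,0]
    - [0.2,0,0,0,0,0,0]
    - [0.2,0,0,0,0,0,0]
    - [0.2,0,0,0,0,0,0]
    - [0.2,0,0,0,0,0,0]
    - [0.2,0,0,0,0,0,0]
  grip_force: 10

```text
time_s: 12.75
eef_pos: [0.569, 0.0458, 0.0192]
tool_rot: [0.0, 0.615, 0.789, 0.0]
ft_force: [-0.5, 0.5, -1.2]
finger_gap: 0.0336
finger_force: 0.1
```

Request:
send_rows:
  plan:
    - [0.2,0,0,0,0,0,0]
    - [0.2,0,0,0,0,0,0]
    - [0.2,0,0,0,0,0,0]
    - [0.2,0,0,4,0,0,0]
    - [0.2,0,0,14,0,0,0]
    - [0.2,0,0,30,0,0,0]
    - [0.2,0,0,50,0,0,0]
    - [0.2,0,0,70,0,0,0]
    - [0.2,0,0,90,0,0,0]
    - [0.2,0,0,110,0,0,0]
    - [0.2,0,0,125,0,0,0]
    - [0.2,0,0,130,0,0,0]

```text
time_s: 13.75
eef_pos: [0.5697, 0.0459, 0.1523]
tool_rot: [0.002, 0.615, 0.789, 0.001]
ft_force: [0.2, -1.0, -0.4]
finger_gap: 0.033
finger_force: 10.0
```

Request:
send_rows:
  plan:
    - [0.2,-3,8,0,0,0,0]
    - [0.2,-8,22,0,0,0,0]
    - [0.2,-16,42,0,0,0,0]
    - [0.2,-25,66,0,0,0,0]
    - [0.2,-34,90,0,0,0,0]
    - [0.2,-43,114,0,0,0,0]
    - [0.2,-52,138,0,0,0,0]
    - [0.2,-61,160,0,0,0,0]
    - [0.2,-69,180,0,0,0,0]
    - [0.2,-75,197,0,0,0,0]
    - [0.2,-79,208,0,0,0,0]
    - [0.2,-81,212.5,0,0,0,0]

```text
time_s: 14.75
eef_pos: [0.4865, 0.2601, 0.1483]
tool_rot: [-0.0, 0.614, 0.789, -0.001]
ft_force: [-0.2, -0.3, -0.6]
finger_gap: 0.0325
finger_force: 10.0
```

```bash
python3 - <<'E'
from h import *
s=shot('scene','s4');d=shot('side','d4');w=shot('wrist','w4'); t=status.get_state(); print(t['eef_pos'],t['finger_gap'],t['finger_force'],t['ft_force'])
hsv=cv2.cvtColor(w[0],cv2.COLOR_BGR2HSV)
m=cv2.inRange(hsv,(95,60,20),(130,255,255)); n,_,st,ce=cv2.connectedComponentsWithStats(m)
z=t['eef_pos'][2]-.0192+.064
for i in range(1,n):
    if st[i,4]>60: print(st[i],ce[i].round(1),pt(w,*ce[i],z).round(4))
E
```

```text
[0.48766329 0.25833769 0.14874635] 0.032558694943527755 9.999994933605194 [ 0.9436491   0.21870037 -0.133635  ]
[303 257  30   7 145] [317.4 260.7] [0.4854 0.2678 0.1935]
[302 294  32   8 169] [317.4 296.5] [0.4898 0.2509 0.1935]
```

Request:
send_rows:
  plan:
    - [0.2,0,0,-4,0,0,0]
    - [0.2,0,0,-14,0,0,0]
    - [0.2,0,0,-28,0,0,0]
    - [0.2,0,0,-44,0,0,0]
    - [0.2,0,0,-60,0,0,0]
    - [0.2,0,0,-76,0,0,0]
    - [0.2,0,0,-92,0,0,0]
    - [0.2,0,0,-105,0,0,0]
    - [0.2,0,0,-115,0,0,0]
    - [0.2,0,0,-121,0,0,0]
    - [0.2,0,0,-124,0,0,0]
    - [0.2,0,0,-124.5,0,0,0]

```text
time_s: 15.9
eef_pos: [0.488, 0.2581, 0.0242]
tool_rot: [-0.0, 0.615, 0.789, -0.0]
ft_force: [-0.3, -0.5, -0.1]
finger_gap: 0.0327
finger_force: 10.0
```

Request:
send_rows:
  plan:
    - [0.2,0,0,-0.5,0,0,0]
    - [0.2,0,0,-1,0,0,0]
    - [0.2,0,0,-1.5,0,0,0]
    - [0.2,0,0,-2,0,0,0]
    - [0.2,0,0,-2,0,0,0]
    - [0.2,0,0,-2,0,0,0]

```text
time_s: 16.4
eef_pos: [0.488, 0.2584, 0.0228]
tool_rot: [0.0, 0.615, 0.789, 0.0]
ft_force: [0.6, 0.2, -0.6]
finger_gap: 0.0328
finger_force: 10.0
```

Request:
send_rows:
  plan:
    - [0.2,0,0,-0.4,0,0,0]
    - [0.2,0,0,-0.8,0,0,0]
    - [0.2,0,0,-0.8,0,0,0]
    - [0.2,0,0,-0.8,0,0,0]

```text
time_s: 16.73
eef_pos: [0.488, 0.2584, 0.0221]
tool_rot: [0.0, 0.615, 0.789, 0.0]
ft_force: [-0.8, -0.7, 4.7]
finger_gap: 0.0327
finger_force: 10.0
```

The bottle is on the floor. I'll open partway, then rise.

Request:
send_rows:
  plan:
    - [0.55,0,0,0,0,0,0]
    - [0.55,0,0,0,0,0,0]
    - [0.55,0,0,0,0,0,0]
    - [0.55,0,0,0,0,0,0]
    - [0.55,0,0,4,0,0,0]
    - [0.55,0,0,14,0,0,0]
    - [0.55,0,0,30,0,0,0]
    - [0.55,0,0,55,0,0,0]
    - [0.55,0,0,90,0,0,0]
    - [0.55,0,0,130,0,0,0]
    - [0.55,0,0,170,0,0,0]
    - [0.55,0,0,200,0,0,0]

```text
time_s: 17.73
eef_pos: [0.488, 0.2584, 0.2261]
tool_rot: [0.001, 0.615, 0.789, 0.001]
ft_force: [0.2, 0.2, 0.6]
finger_gap: 0.0521
finger_force: 0.0
```

```bash
python3 - <<'E'
from h import *
w=shot('wrist','w5'); s=shot('scene','s5');d=shot('side','d5'); t=status.get_state(); print(t['eef_pos'],t['tool_rot'],t['joints'].round(3))
for nm,c in (('w',w),('s',s),('d',d)):
    hsv=cv2.cvtColor(c[0],cv2.COLOR_BGR2HSV)
    m=cv2.inRange(hsv,(95,60,20),(130,255,255)); n,_,st,ce=cv2.connectedComponentsWithStats(m)
    print(nm,proj(c,[.488,.2584,.067]).round(1))
    for i in range(1,n):
        if st[i,4]>15 and np.linalg.norm(ce[i]-proj(c,[.488,.2584,.067])[0])<40: print(st[i],ce[i].round(1),pt(c,*ce[i],.067).round(4))
E
```

```text
[0.48847319 0.25858879 0.22490013] [0.00138068 0.61458459 0.78884635 0.00230383] [0.367 0.375 1.728 0.    1.033 0.12 ]
w [[316.4 186.6]]
[309 180  17  17 222] [316.9 187.7] [0.4887 0.2574 0.067 ]
s [[286.5 208.3]]
[284 206   6   7  39] [286.4 209.2] [0.4857 0.2561 0.067 ]
d [[337.2 226.1]]
[334 223   8   7  44] [337.2 226.2] [0.4881 0.2587 0.067 ]
```

The bottle stands upright at the lower bin's centre. I'll go back to the upper bin.

Request:
send_rows:
  plan:
    - [1,0,4,0,0,0,-0.08]
    - [1,1,14,0,0,0,-0.2]
    - [1,2,26,0,0,0,-0.32]
    - [1,4,38,0,0,0,-0.44]
    - [1,5,52,0,0,0,-0.56]
    - [1,6,66,0,0,0,-0.68]
    - [1,8,80,0,0,0,-0.8]
    - [1,9,94,0,0,0,-0.92]
    - [1,10,106,0,0,0,-1.04]
    - [1,11,116,0,0,0,-1.16]
    - [1,12,124,0,0,0,-1.28]
    - [1,12,127,0,0,0,-1.4]

```text
time_s: 18.88
eef_pos: [0.4995, 0.386, 0.2205]
tool_rot: [0.0, 0.979, 0.205, -0.001]
ft_force: [0.0, 0.1, -0.7]
finger_gap: 0.0948
finger_force: 0.0
```

Request:
send_rows:
  plan:
    - [1,0,0,-5,0,0,-0.09]
    - [1,0,0,-12,0,0,-0.15]
    - [1,0,0,-22,0,0,-0.171]
    - [1,0,0,-40,0,0,-0.171]
    - [1,0,0,-62,0,0,-0.171]
    - [1,0,0,-86,0,0,-0.171]
    - [1,0,0,-110,0,0,-0.171]
    - [1,0,0,-132,0,0,-0.171]
    - [1,0,0,-148,0,0,-0.171]
    - [1,0,0,-158,0,0,-0.171]
    - [1,0,0,-162,0,0,-0.171]
    - [1,0,0,-163,0,0,-0.171]

```text
time_s: 19.88
eef_pos: [0.4997, 0.3851, 0.058]
tool_rot: [0.0, 0.992, 0.123, -0.001]
ft_force: [0.0, -0.5, 0.3]
finger_gap: 0.095
finger_force: 0.0
```

Request:
send_rows:
  plan:
    - [0.5,0,0,0,0,0,0]
    - [0.5,0,0,0,0,0,0]
    - [0.5,0,0,0,0,0,0]
    - [0.5,0,0,0,0,0,0]
    - [0.5,0,0,0,0,0,0]
    - [0.5,0,0,0,0,0,0]
    - [0.5,0,0,0,0,0,0]
    - [0.5,0,0,0,0,0,0]
  grip_force: 20

```text
time_s: 20.55
eef_pos: [0.5001, 0.3855, 0.0594]
tool_rot: [-0.0, 0.992, 0.123, 0.0]
ft_force: [-1.2, 0.1, 6.9]
finger_gap: 0.066
finger_force: 20.0
```

Request:
send_rows:
  plan:
    - [0.5,0,0,3,0,0,0]
    - [0.5,0,0,10,0,0,0]
    - [0.5,0,0,22,0,0,0]
    - [0.5,0,0,38,0,0,0]
    - [0.5,0,0,56,0,0,0]
    - [0.5,0,0,74,0,0,0]
    - [0.5,0,0,92,0,0,0]
    - [0.5,0,0,108,0,0,0]
    - [0.5,0,0,122,0,0,0]
    - [0.5,0,0,131,0,0,0]
    - [0.5,0,0,135,0,0,0]
    - [0.5,0,0,135,0,0,0]

```text
time_s: 21.55
eef_pos: [0.5001, 0.3854, 0.1949]
tool_rot: [-0.0, 0.992, 0.123, 0.001]
ft_force: [-0.6, 0.1, -2.8]
finger_gap: 0.0658
finger_force: 20.0
```

Request:
send_rows:
  plan:
    - [0.5,0,-4,0,0,0,0]
    - [0.5,-1,-12,0,0,0,0]
    - [0.5,-2,-24,0,0,0,0]
    - [0.5,-4,-40,0,0,0,0]
    - [0.5,-5,-56,0,0,0,0]
    - [0.5,-7,-72,0,0,0,0]
    - [0.5,-8,-88,0,0,0,0]
    - [0.5,-10,-102,0,0,0,0]
    - [0.5,-11,-114,0,0,0,0]
    - [0.5,-12,-122,0,0,0,0]
    - [0.5,-12.3,-126,0,0,0,0]
    - [0.5,-12.3,-126.8,0,0,0,0]

```text
time_s: 22.55
eef_pos: [0.4878, 0.2579, 0.194]
tool_rot: [0.0, 0.992, 0.123, 0.0]
ft_force: [0.2, 0.0, -2.1]
finger_gap: 0.0659
finger_force: 20.0
```

Request:
send_rows:
  plan:
    - [0.5,0,0,-3,0,0,0]
    - [0.5,0,0,-10,0,0,0]
    - [0.5,0,0,-18,0,0,0]
    - [0.5,0,0,-26,0,0,0]
    - [0.5,0,0,-32,0,0,0]
    - [0.5,0,0,-36,0,0,0]
    - [0.5,0,0,-38,0,0,0]
    - [0.5,0,0,-38,0,0,0]
    - [0.5,0,0,-38,0,0,0]
    - [0.5,0,0,-38,0,0,0]

```text
time_s: 23.38
eef_pos: [0.4879, 0.2586, 0.1562]
tool_rot: [-0.0, 0.992, 0.123, 0.0]
ft_force: [0.1, -0.1, -1.9]
finger_gap: 0.0659
finger_force: 20.0
```

Request:
send_rows:
  plan:
    - [0.5,0,0,-2,0,0,0]
    - [0.5,0,0,-4,0,0,0]
    - [0.5,0,0,-6,0,0,0]
    - [0.5,0,0,-8,0,0,0]
    - [0.5,0,0,-10,0,0,0]
    - [0.5,0,0,-12,0,0,0]
    - [0.5,0,0,-14,0,0,0]
    - [0.5,0,0,-14,0,0,0]

```text
time_s: 24.05
eef_pos: [0.4875, 0.2584, 0.1414]
tool_rot: [0.0, 0.992, 0.123, -0.0]
ft_force: [-0.3, 0.4, -2.3]
finger_gap: 0.0661
finger_force: 20.0
```

It has entered the rim with no contact, so I continue.

Request:
send_rows:
  plan:
    - [0.5,0,0,-1,0,0,0]
    - [0.5,0,0,-2,0,0,0]
    - [0.5,0,0,-3,0,0,0]
    - [0.5,0,0,-4,0,0,0]
    - [0.5,0,0,-5,0,0,0]
    - [0.5,0,0,-6,0,0,0]
    - [0.5,0,0,-6.5,0,0,0]
    - [0.5,0,0,-6.5,0,0,0]
    - [0.5,0,0,-6.5,0,0,0]

```text
time_s: 24.8
eef_pos: [0.4877, 0.2585, 0.1353]
tool_rot: [0.0, 0.992, 0.123, -0.0]
ft_force: [0.0, -0.3, -2.3]
finger_gap: 0.0663
finger_force: 20.0
```

Request:
send_rows:
  plan:
    - [0.5,0,0,-0.5,0,0,0]
    - [0.5,0,0,-1,0,0,0]
    - [0.5,0,0,-1.5,0,0,0]
    - [0.5,0,0,-2,0,0,0]
    - [0.5,0,0,-2,0,0,0]
    - [0.5,0,0,-2,0,0,0]

```text
time_s: 25.3
eef_pos: [0.4877, 0.2585, 0.1334]
tool_rot: [0.0, 0.992, 0.123, 0.0]
ft_force: [-0.6, -0.7, -2.5]
finger_gap: 0.0658
finger_force: 20.0
```

Request:
send_rows:
  plan:
    - [0.5,0,0,-0.5,0,0,0]
    - [0.5,0,0,-1,0,0,0]
    - [0.5,0,0,-1,0,0,0]
    - [0.5,0,0,-1,0,0,0]

```text
time_s: 25.63
eef_pos: [0.4878, 0.2586, 0.1332]
tool_rot: [-0.0, 0.992, 0.123, 0.0]
ft_force: [-3.7, -0.8, 7.0]
finger_gap: 0.066
finger_force: 20.0
```

Contact came at the expected ledge height, with the origin 74 mm up. I'll release and retreat.

Request:
send_rows:
  plan:
    - [1,0,0,0,0,0,0]
    - [1,0,0,0,0,0,0]
    - [1,0,0,0,0,0,0]
    - [1,0,0,0,0,0,0]
    - [1,0,0,0,0,0,0]
    - [1,0,0,8,0,0,0]
    - [1,0,0,24,0,0,0]
    - [1,0,0,50,0,0,0]
    - [1,0,0,80,0,0,0]
    - [1,0,0,110,0,0,0]
    - [1,0,0,140,0,0,0]
    - [1,0,0,170,0,0,0]

```text
time_s: 26.63
eef_pos: [0.4873, 0.2584, 0.3046]
tool_rot: [-0.0, 0.992, 0.123, 0.0]
ft_force: [0.3, 1.2, 0.6]
finger_gap: 0.095
finger_force: 0.0
```

```bash
python3 - <<'E'
from h import *
a=shot('scene','s6')[0];b=shot('side','d6')[0]
A=cv2.resize(a[140:265,235:355],None,fx=3.3,fy=3.3,interpolation=cv2.INTER_CUBIC); B=cv2.resize(b[130:270,270:390],None,fx=3.3,fy=3.3,interpolation=cv2.INTER_CUBIC)
h=max(A.shape[0],B.shape[0]); M=np.zeros((h,A.shape[1]+B.shape[1],3),np.uint8); M[:A.shape[0],:A.shape[1]]=A; M[:B.shape[0],A.shape[1]:]=B
cv2.imwrite('pics/m6.png',np.clip(M*1.9,0,255).astype(np.uint8)); print(M.shape)
# bystanders unchanged?
for n0,n1 in (('s0','s6'),('d0','d6')):
    d=cv2.absdiff(load(n0)[0],load(n1)[0]).max(2); 
    for nm,P in (('tall',[.723,.314,.04]),('beaker',[.726,.083,.03]),('timer',[.333,.402,.02]),('blue',[.587,.123,.03])):
        u,v=proj(load(n0),P)[0].astype(int); print(n0,nm,(d[v-12:v+12,u-12:u+12]>40).mean().round(3))
E
```

```text
(462, 792, 3)
s0 tall 0.0
s0 beaker 0.0
s0 timer 0.0
s0 blue 0.0
d0 tall 0.0
d0 beaker 0.0
d0 timer 0.0
d0 blue 0.127
```

View pics/m6.png

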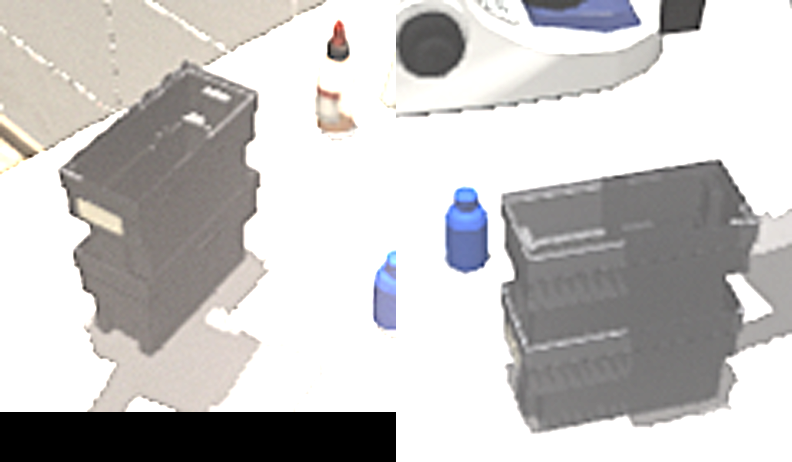

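The upper bin sits raised on the lower one, with its card at the near end and the lower card at the far end. The rims look parallel. I'll do a quick level check from the scene-crop corners (62,173), (133,208), (257,95) and (185,66), then hand in.

```bash
python3 - <<'E'
from h import *
from rig import close_job
s=load('s6');d=load('d6'); w=np.array([(62,173),(133,208),(257,95),(185,66)])/3.3+[234.6,139.6]
wd=np.array([(757,217),(722,162),(503,197),(527,255)]); wd=(wd-[396,0])/3.3+[269.6,129.6]
L=[(-1,1),(-1,-1),(1,-1),(1,1)]; c,n=np.cos(.247),np.sin(.247); m=0
for l,u,v in zip(L,w,wd):
    x,y=l[0]*.0735,l[1]*.034; P=lambda z:[.4878+c*x-n*y,.2587+n*x+c*y,z]
    zs=np.arange(.11,.19,.001)
    e=[np.hypot(*(proj(s,P(z))[0]-u))+np.hypot(*(proj(d,P(z))[0]-v)) for z in zs]; print(l,zs[np.argmin(e)].round(3),round(min(e),1))
E
```

```text
(-1, 1) 0.16 4.7
(-1, -1) 0.157 2.6
(1, -1) 0.156 3.9
(1, 1) 0.165 3.8
```

```bash
python3 -c "
from rig import close_job
print(close_job())"
```

```text
the job is handed in; nothing more can be done
None
```

The job is handed in (no verdict came back): the bottle stands upright near the middle of the lower bin, and the upper bin rests on the ledges over it, turned half a turn and level to within the few mm the cameras resolve, with the tall bottle, beaker and timer unmoved.

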